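# Put the swapped rail brackets back into their own kit trays

### The job

The four loose rail brackets (short and long, left-hand and right-hand) have got into one another's kit trays; put each one back into the tray that has the same bracket, of the same length and the same hand, screwed down beside it as a sample, lying flat on its foot inside the walls. A tray takes only one bracket at a time, and the empty one without a sample is there to park a bracket on the way. Set the brackets down rather than dropping them, and leave the bin of bolts where it stands.

Things in the scene. Friction and masses are not known exactly. Their poses are not given: they have to be found in the camera images.
- short_left: Loose steel short left-hand bracket: open-topped U channel 54 mm long (x), 28 wide, 34 high, closed at its +x end; there a flat foot tab (22 mm long, 4 thick) sticks out 24 mm to the left (+y), seen from the open end. Footprint 54 x 52 mm, origin at its centre on the underside, z up; channel centre line at y = -12 mm. Take it across the channel, fingers above the tray's walls. 110 g.
- short_right: Loose steel short right-hand bracket: open-topped U channel 54 mm long (x), 28 wide, 34 high, closed at its +x end; there a flat foot tab (22 mm long, 4 thick) sticks out 24 mm to the right (-y), seen from the open end. Footprint 54 x 52 mm, origin at its centre on the underside, z up; channel centre line at y = +12 mm. Take it across the channel, fingers above the tray's walls. 110 g.
- long_left: Loose steel long left-hand bracket: open-topped U channel 84 mm long (x), 28 wide, 34 high, closed at its +x end; there a flat foot tab (22 mm long, 4 thick) sticks out 24 mm to the left (+y), seen from the open end. Footprint 84 x 52 mm, origin at its centre on the underside, z up; channel centre line at y = -12 mm. Take it across the channel, fingers above the tray's walls. 160 g.
- long_right: Loose steel long right-hand bracket: open-topped U channel 84 mm long (x), 28 wide, 34 high, closed at its +x end; there a flat foot tab (22 mm long, 4 thick) sticks out 24 mm to the right (-y), seen from the open end. Footprint 84 x 52 mm, origin at its centre on the underside, z up; channel centre line at y = +12 mm. Take it across the channel, fingers above the tray's walls. 160 g.
- tray_short_left: Fixed dark blue tray. Compartment inside 106 (x) by 76 mm (y), walls 4 thick, 11 above the floor; floor at z = 4 mm. Origin under the compartment's centre. Base 94 mm wide, x = -57 to +123 mm; on it, at x = +66 to +118, a sample short left-hand bracket is screwed down crosswise, top at z = 38 mm.
- tray_short_right: Fixed dark blue tray. Compartment inside 106 (x) by 76 mm (y), walls 4 thick, 11 above the floor; floor at z = 4 mm. Origin under the compartment's centre. Base 94 mm wide, x = -57 to +123 mm; on it, at x = +66 to +118, a sample short right-hand bracket is screwed down crosswise, top at z = 38 mm.
- tray_long_left: Fixed dark blue tray. Compartment inside 106 (x) by 76 mm (y), walls 4 thick, 11 above the floor; floor at z = 4 mm. Origin under the compartment's centre. Base 94 mm wide, x = -57 to +123 mm; on it, at x = +66 to +118, a sample long left-hand bracket is screwed down crosswise, top at z = 38 mm.
- tray_long_right: Fixed dark blue tray. Compartment inside 106 (x) by 76 mm (y), walls 4 thick, 11 above the floor; floor at z = 4 mm. Origin under the compartment's centre. Base 94 mm wide, x = -57 to +123 mm; on it, at x = +66 to +118, a sample long right-hand bracket is screwed down crosswise, top at z = 38 mm.
- tray_spare: Fixed dark blue tray. Compartment inside 106 (x) by 76 mm (y), walls 4 thick, 11 above the floor; floor at z = 4 mm. Origin under the compartment's centre. Base 94 mm wide, x = -57 to +123 mm; on it, at x = +66 to +118, there is no sample, only two screw holes: the spare tray, empty at the start.
- bolt_bin: Loose black picking bin with bolts, 110 x 84 mm, 50 mm high with a lower front at -x, 0.8 kg; origin under its centre. Not part of the job: it stays where it stands.
Mind the look-alikes: they are no part of the job. Leave any purple or turquoise look-alike of the long_left alone.

How it is judged:
At the end, for the whole second after the job is handed in: Each of the four brackets lies flat (within 0.1 rad) on the floor of the tray that carries its own sample, inside the walls (origin less than 8 mm above the tray's underside, within 32 mm lengthwise and 20 mm crosswise of the compartment's centre), either way round, released and at rest (z of short_left in the frame of tray_short_left between 0 and 0.008 m and x of short_left in the frame of tray_short_left between -0.032 and 0.032 m and y of short_left in the frame of tray_short_left between -0.02 and 0.02 m and angle between each of short_left, short_right, long_left, long_right's own z axis and vertical below 0.1 rad and linear speed of each of short_left, short_right, long_left, long_right below 0.02 m/s and z of short_right in the frame of tray_short_right between 0 and 0.008 m and x of short_right in the frame of tray_short_right between -0.032 and 0.032 m and y of short_right in the frame of tray_short_right between -0.02 and 0.02 m and z of long_left in the frame of tray_long_left between 0 and 0.008 m and x of long_left in the frame of tray_long_left between -0.032 and 0.032 m and y of long_left in the frame of tray_long_left between -0.02 and 0.02 m and z of long_right in the frame of tray_long_right between 0 and 0.008 m and x of long_right in the frame of tray_long_right between -0.032 and 0.032 m and y of long_right in the frame of tray_long_right between -0.02 and 0.02 m); the robot touches nothing.
It fails at once if the bolt bin is shoved more than 15 mm from its place (distance of bolt_bin from where it was at the start of the episode above 0.015 m).
It fails at once if a bracket is dropped: it falls freely, out of the fingers, by more than about 25 mm (faster than 0.7 m/s) ((contact force between short_left and the fingers below 0.01 N and linear speed of short_left above 0.7 m/s) or (contact force between short_right and the fingers below 0.01 N and linear speed of short_right above 0.7 m/s) or (contact force between long_left and the fingers below 0.01 N and linear speed of long_left above 0.7 m/s) or (contact force between long_right and the fingers below 0.01 N and linear speed of long_right above 0.7 m/s)).
It also fails if it takes over 122 s, if anything falls off the work surface, if the arm or the gripper's body presses on something with over 40 N, if the wrist force passes 120 N, or if a joint passes its speed limit or range.

### The arm

A 6-joint arm with a two-finger parallel gripper is mounted at the origin on the work surface. World frame = base frame: x ahead of the robot, y to its left, z up, the work surface at z = 0. Lengths are in m, angles in rad, forces in N, time in s.
With the tool pointing down it reaches from about 0.35 to 0.775 m from the base axis. Payload 7.3 kg.
Tool frame: the origin (TCP) lies midway between the tips of the shut fingers; the grasp point (between the pads) lies 19 mm behind it (robot.grip_depth is the z of the grasp point in the tool frame, in m); z points along the fingers, y is the line along which they close (so a half turn about z gives the same grasp; the last joint's range is limited). The gripper opens to 92 mm and grips with 3 to 60 N. Pads are 19 mm wide; open, the fingers measure 130 mm over their backs; the gripper's body (75 mm by 190 mm) begins 47 mm behind the grasp point.
Start: joints at [-1.392, 0.342, 1.524, -0, 1.275, -0.146], TCP at [0.168, -0.498, 0.227] pointing down, gripper open.
Joint ranges: [-2.53, 2.53], [-0.77, 2.02], [0.04, 2.7], [-1, 4.14], [0.28, 2.66], [-3.11, 3.11]. Speed limits (rad/s): [2.57, 2.57, 3.14, 3.14, 3.14, 3.14].

### API

Orientations are given as [roll, pitch, yaw] about the fixed x, y, z axes, in that order (R = Rz(yaw) Ry(pitch) Rx(roll)).
In Python, from cell import robot, viewer gives the robot as it stands.
- The arm moves only by the tool step_arm, never from a script. Its argument "increments" is a list of rows, each an object with "delta_pos": the shift along the tool's x, y, z in cm, a list of three; "dr": the turn, a rotation vector about the tool's x, y, z in degrees, a list of three; "fingers": the closure, from -1 (fully open) to 1 (shut), so that 0 is half open. In form: [{"delta_pos": [tx, ty, tz], "dr": [wx, wy, wz], "fingers": fingers}, ...]. A call has exactly 5 rows; each row is the pose to reach, as a shift and turn from the pose commanded when the call began, along the tool's axes at that moment; what a row does not reach only later rows make up. A row lasts 1/8 s, in which the tool goes at most 62.5 mm and 10.7 degrees, less where a joint would pass 70% of its speed; a pose out of reach is approached as far as the arm can. A call with a gripper value outside its range is refused whole. The fingers move at their own pace and stop on an object; "newtons" is the grip in N (left out, the last holds). Time passes only in rows, so rows that repeat a pose let the fingers close, or fill a call up. It gives the time, the measured TCP pose, the force, the opening and the grip force at its end, in the units of the state.
- robot.observe(): the state, without advancing time (a new reading comes with each control period).
- viewer.read_camera(name): name is "scene" or "top" or "wrist"; returns the picture (384x512x3 uint8, red, green, blue); there is no depth.
- viewer.camera_params(name): a dict with "K" (3x3 intrinsics, pixels), "T" (4x4, takes a point from camera to world coordinates). Camera axes: x right, y down, z forward; pixel columns grow to the right and rows downward; lengths in m; the calibration is good to about 2 mm. The wrist camera is an equidistant fisheye: a pixel r from the principal point sees the ray r / f radians off the axis. A picture is of the moment at which its call begins: read the wrist's pose just before it. camera_params takes no time and is no camera call; for the wrist camera it gives the pose at the moment of the call.
- robot.hand_in(): hands the job in; it is judged then, once.
The state is a dict: "time": time; "qpos": joint angles; "qvel": joint speeds; "joint_efforts": joint torques, N m; "tool_pos": TCP position; "tool_rot": TCP orientation; "contact_force": force on the tool from outside, world axes, zero at the start; "torque": the same for the moment, N m; "opening": finger opening in m; "grip_force": force on a finger pad.
Only numpy, scipy, OpenCV 4.12 (cv2) and the standard library are available. Lean on these libraries where they do the work, as an engineer would, in place of code of your own. Each camera call takes 0.05 s, during which the arm holds its last target. There are 200 camera calls.

## Working session

There is one attempt and no reset: what is moved stays moved. The work goes in short steps, Python scripts to look and compute and a tool call to move; the robot and the scene stay as the last step left them, time stands still between calls to the robot, and variables do not carry over. Pictures are saved under pics/ and viewed, at most 14 in all, crops included, and the job is handed in when it is done.

Besides the shell and the picture viewer there is one more tool, called after ">>>" as name(argument=value, ...) on one line, values as JSON. step_arm: Moves the arm, as the interface text tells. Its arguments: {"type":"object","properties":{"increments":{"type":"array"},"newtons":{"type":"number"}},"required":["increments"]}

```bash
mkdir -p pics; ls
python3 - <<'E'
from cell import robot, viewer
import cv2
for n in ("top","scene"):
    im=viewer.read_camera(n); cv2.imwrite(f"pics/{n}0.png",cv2.resize(im[:,:,::-1],(800,600),interpolation=cv2.INTER_CUBIC)); cv2.imwrite(f"raw_{n}.png",im[:,:,::-1])
    p=viewer.camera_params(n); print(n,p["K"].round(1).tolist(),p["T"].round(3).tolist())
s=robot.observe(); print(s); print(robot.grip_depth)
E
```

```text
pics
top [[459.3, 0.0, 255.3], [0.0, 459.3, 188.2], [0.0, 0.0, 1.0]] [[0.029, -0.995, 0.094, 0.333], [-1.0, -0.028, 0.015, -0.196], [-0.012, -0.094, -0.996, 1.536], [0.0, 0.0, 0.0, 1.0]]
scene [[487.0, 0.0, 244.2], [0.0, 487.0, 195.6], [0.0, 0.0, 1.0]] [[0.455, 0.566, -0.687, 1.347], [0.891, -0.276, 0.361, -0.667], [0.015, -0.776, -0.63, 0.862], [0.0, 0.0, 0.0, 1.0]]
{'time': 0.1, 'qpos': array([-1.39202531e+00,  3.42661272e-01,  1.52490559e+00, -2.16462586e-05,
        1.27540392e+00, -1.46009350e-01]), 'qvel': array([-0.00088113, -0.00199625, -0.00114243,  0.00198813, -0.00063428,
       -0.00101802]), 'joint_efforts': array([ 1.78802136e-03, -4.32004774e+01, -2.44693226e+01,  7.18797790e-02,
        5.26420504e-02, -5.01650902e-05]), 'tool_pos': array([ 0.16747359, -0.49719378,  0.22611574]), 'tool_rot': array([-3.14022618e+00, -1.80025377e-04,  3.24786556e-01]), 'contact_force': array([ 0.81764899,  0.03220692, -0.31817665]), 'torque': array([-0.05436329, -0.0206125 , -0.00849454]), 'grip_force': 0.0, 'opening': 0.09185416488534459}
-0.0188
```

View pics/top0.png

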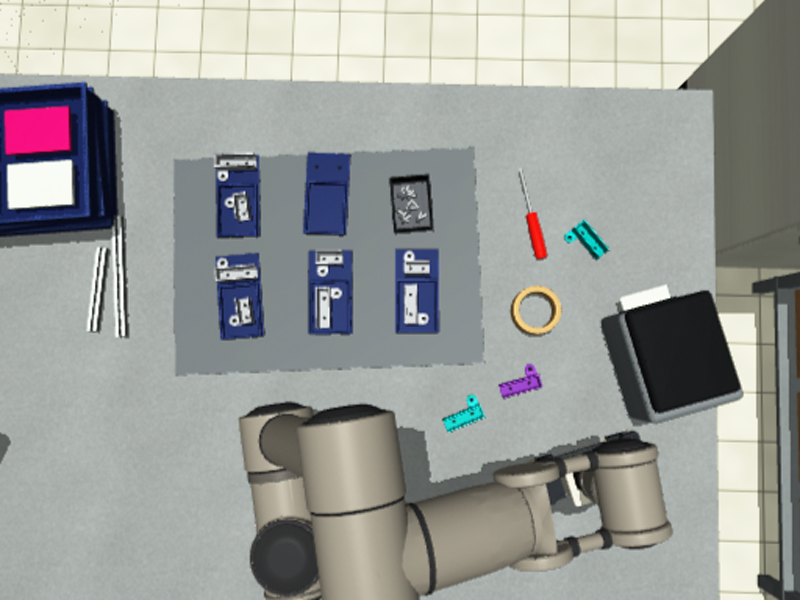

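View pics/scene0.png

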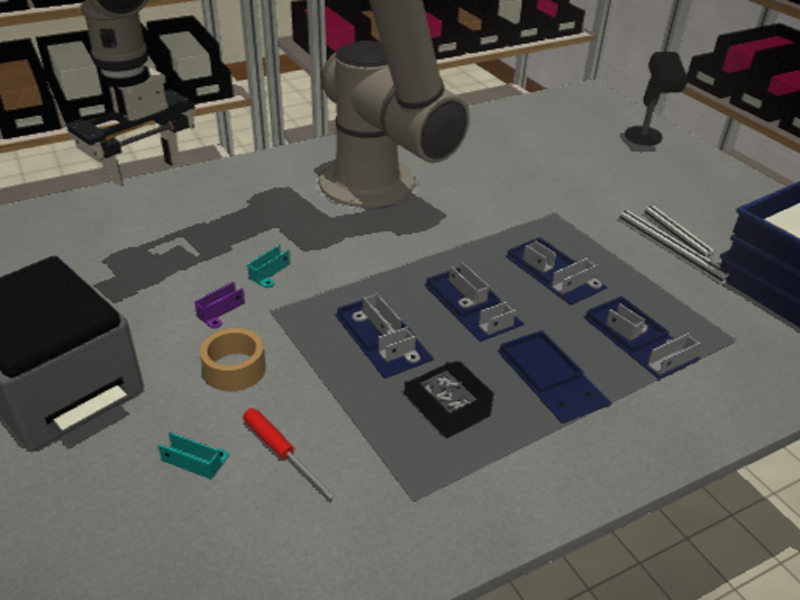

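Top view: five blue trays with their sample ends up (+x). There are samples on four of them, and the one at (327,195) is the spare. Loose brackets lie at (242,207), (242,312), (325,308) and (411,303). The turquoise and purple look-alikes lie outside the trays. I'll enlarge this and measure the trays.

```bash
cat > h.py <<'E'
import numpy as np, cv2
from cell import robot, viewer
def ray(n,uv,z,p=None):
    p=p or viewer.camera_params(n); K,T=p["K"],p["T"]
    uv=np.atleast_2d(np.asarray(uv,float))
    d=np.c_[(uv-[K[0,2],K[1,2]])/[K[0,0],K[1,1]],np.ones(len(uv))]@T[:3,:3].T
    return (T[:3,3]+d*((z-T[2,3])/d[:,2])[:,None])[:,:2]
E
python3 - <<'E'
from h import *
im=cv2.imread("raw_top.png")
c=im[92:222,130:290]; cv2.imwrite("pics/crop.png",cv2.resize(c,(738,600),interpolation=cv2.INTER_CUBIC))
hsv=cv2.cvtColor(im,cv2.COLOR_BGR2HSV)
m=cv2.inRange(hsv,(105,110,30),(130,255,180)); m[:, :120]=0
grey=cv2.inRange(hsv,(0,0,125),(180,60,255)); 
mm=cv2.morphologyEx(m,cv2.MORPH_CLOSE,np.ones((13,13)))
for k in cv2.findContours(mm,0,2)[0]:
    if cv2.contourArea(k)<300: continue
    r=cv2.minAreaRect(k); b=cv2.boxPoints(r); w=ray("top",b,0.005)
    print("tray",np.round(r[0],1),np.round(ray("top",r[0],0.005),3),np.round(w,3).tolist())
E
```

```text
tray [266.5 186. ] [[ 0.486 -0.211]] [[0.572, -0.163], [0.575, -0.254], [0.4, -0.258], [0.397, -0.169]]
tray [152.2 158.1] [[0.57  0.177]] [[0.766, 0.242], [0.772, 0.143], [0.378, 0.114], [0.372, 0.21]]
tray [209.  155.5] [[ 0.584 -0.015]] [[0.781, 0.047], [0.785, -0.055], [0.392, -0.075], [0.387, 0.025]]
```

View pics/crop.png

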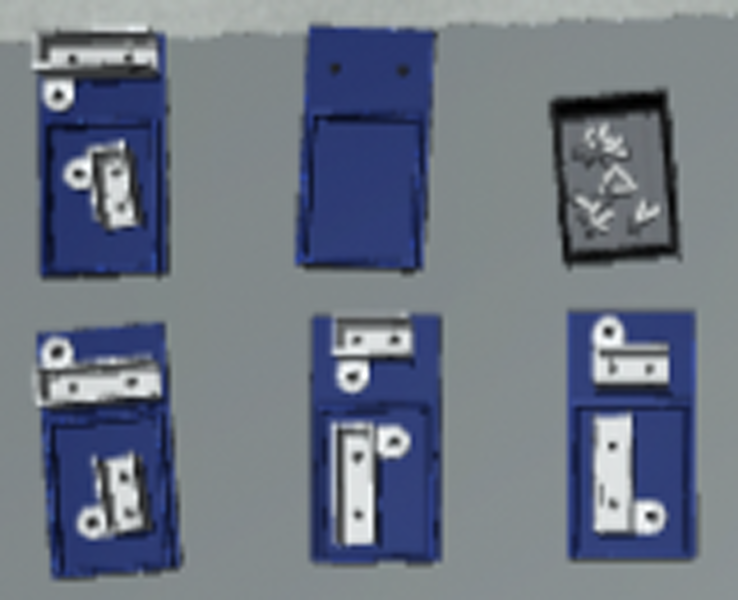

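Run:
```python
from h import *
im=cv2.imread("raw_top.png"); hsv=cv2.cvtColor(im,cv2.COLOR_BGR2HSV)
blue=cv2.inRange(hsv,(105,110,30),(130,255,255))
rois=dict(A=(30,20,180,285),S=(290,20,450,285),B=(30,310,195,595),C=(300,305,455,580),D=(555,300,710,580))
for n,r in rois.items():
    x0,y0,x1,y1=[int(v/4.61) for v in r]; x0+=130;x1+=130;y0+=92;y1+=92
    m=np.zeros_like(blue); m[y0:y1,x0:x1]=blue[y0:y1,x0:x1]
    pts=cv2.findNonZero(m); b=ray("top",cv2.boxPoints(cv2.minAreaRect(pts)),0.006)
    b=b[np.argsort(b[:,0])]; bot=b[:2]; bot=bot[np.argsort(bot[:,1])]; top=b[2:]; top=top[np.argsort(top[:,1])]
    ax=(top-bot).mean(0); L=np.linalg.norm(ax); ax/=L; c=bot.mean(0)+0.057*ax
    print(n,"tray c",c.round(3),"yaw deg",np.degrees(np.arctan2(ax[1],ax[0])).round(1),"L,W",L.round(3),np.linalg.norm(bot[1]-bot[0]).round(3))
    if n=="S": continue
    g=cv2.inRange(hsv,(0,0,110),(180,70,255)); q=np.zeros_like(g)
    # keep compartment only
    yy,xx=np.nonzero(g[y0:y1,x0:x1]); P=np.c_[xx+x0,yy+y0]; W=ray("top",P,0.02)-c
    u=W@ax; v=W@np.array([-ax[1],ax[0]]); k=(abs(u)<.05)&(abs(v)<.04)
    pk=P[k].astype(np.float32); R=cv2.minAreaRect(pk); bb=ray("top",cv2.boxPoints(R),0.02)
    print("  bracket foot c",bb.mean(0).round(3),"sides",np.linalg.norm(bb[1]-bb[0]).round(3),np.linalg.norm(bb[2]-bb[1]).round(3),"edge deg",np.degrees(np.arctan2(*(bb[1]-bb[0])[::-1])).round(1))
```

```text
A tray c [0.651 0.182] yaw deg 2.9 L,W 0.176 0.088
  bracket foot c [0.655 0.181] sides 0.046 0.063 edge deg -77.0
S tray c [ 0.662 -0.009] yaw deg -0.6 L,W 0.178 0.092
B tray c [0.432 0.165] yaw deg 6.8 L,W 0.179 0.092
  bracket foot c [0.43  0.165] sides 0.045 0.057 edge deg -81.3
C tray c [ 0.447 -0.027] yaw deg 2.2 L,W 0.175 0.087
  bracket foot c [ 0.446 -0.025] sides 0.053 0.086 edge deg -88.4
D tray c [ 0.456 -0.212] yaw deg 1.5 L,W 0.175 0.09
  bracket foot c [ 0.456 -0.208] sides 0.051 0.088 edge deg -81.3
```

```bash
cat >> h.py <<'E'
from scipy.spatial.transform import Rotation as Ro
def go(*targets):
    """print tool-frame deltas (cm, deg) from the present pose to each (x,y,z,yawdeg)"""
    s=robot.observe(); R=Ro.from_euler("xyz",s["tool_rot"])
    print("t",round(s["time"],2),"pos",s["tool_pos"].round(4),"rot",np.degrees(s["tool_rot"]).round(2),"F",s["contact_force"].round(1),"open",round(s["opening"],4))
    for x,y,z,w in targets:
        d=R.inv().apply(np.array([x,y,z])-s["tool_pos"])*100
        dr=(R.inv()*Ro.from_euler("xyz",[180,0,w],degrees=True)).as_rotvec(degrees=True)
        print((x,y,z,w),"dp",d.round(2).tolist(),"dr",dr.round(1).tolist())
E
python3 -c "
from h import *
go((.4,-.27,.3,10),(.55,0,.3,0),(.6,.14,.25,2))"
```

```text
t 0.1 pos [ 0.1675 -0.4972  0.2261] rot [-1.7992e+02 -1.0000e-02  1.8610e+01] F [ 0.8  0.  -0.3] open 0.0919
(0.4, -0.27, 0.3, 10) dp [29.29, -14.12, -7.36] dr [-0.1, -0.0, 8.6]
(0.55, 0, 0.3, 0) dp [52.12, -34.92, -7.33] dr [-0.1, 0.0, 18.6]
(0.6, 0.14, 0.25, 2) dp [61.33, -46.59, -2.31] dr [-0.1, 0.0, 16.6]
```

>>> step_arm(increments=[{"delta_pos":[5,-3,-1.5],"dr":[0,0,4],"fingers":-0.3},{"delta_pos":[10,-6,-3],"dr":[0,0,8],"fingers":-0.3},{"delta_pos":[15,-9.5,-5],"dr":[0,0,12],"fingers":-0.3},{"delta_pos":[20,-12.8,-7],"dr":[0,0,15],"fingers":-0.3},{"delta_pos":[25,-16,-7.3],"dr":[0,0,18.6],"fingers":-0.3}], newtons=20)

```text
time: 0.72
tool_pos: [0.3546, -0.2649, 0.3009]
tool_rot: [3.14, -0.002, -0.002]
contact_force: [1.0, -0.8, -0.7]
opening: 0.0601
grip_force: 0.0
```

>>> step_arm(increments=[{"delta_pos":[4,-4.5,0],"dr":[0,0,0],"fingers":-0.3},{"delta_pos":[8,-9,0],"dr":[0,0,0],"fingers":-0.3},{"delta_pos":[12,-13.5,0],"dr":[0,0,0],"fingers":-0.3},{"delta_pos":[16,-18,0],"dr":[0,0,0],"fingers":-0.3},{"delta_pos":[19,-22,0],"dr":[0,0,0],"fingers":-0.3}])

```text
time: 1.35
tool_pos: [0.5445, -0.0441, 0.2991]
tool_rot: [-3.142, 0.001, 0.001]
contact_force: [0.9, 0.6, 0.6]
opening: 0.0597
grip_force: 0.0
```

Run:
```python
from h import *
p=viewer.camera_params("wrist"); im=viewer.read_camera("wrist")[:,:,::-1]
np.savez("w0.npz",im=im,K=p["K"],T=p["T"])
K,T=p["K"],p["T"]; print(K.round(1).tolist(),T.round(3).tolist())
# rectified metric map at plane z=0.006: 1 px = 0.75 mm ; x up, y left
def rect(z,x0,x1,y0,y1,s=0.00075):
    X=np.arange(x1,x0,-s); Y=np.arange(y1,y0,-s); gx,gy=np.meshgrid(X,Y,indexing="ij")
    c=(np.stack([gx,gy,np.full_like(gx,z)],-1)-T[:3,3])@T[:3,:3]
    th=np.arctan2(np.hypot(c[...,0],c[...,1]),c[...,2]); ph=np.arctan2(c[...,1],c[...,0])
    return cv2.remap(im.copy(),(K[0,2]+K[0,0]*th*np.cos(ph)).astype(np.float32),(K[1,2]+K[1,1]*th*np.sin(ph)).astype(np.float32),1)
o=rect(0.005,.37,.79,-.28,.25); cv2.imwrite("pics/w0.png",o); print(o.shape)
```

```text
[[297.3, 0.0, 255.6], [0.0, 297.3, 193.2], [0.0, 0.0, 1.0]] [[0.001, -0.968, -0.252, 0.612], [-1.0, -0.001, 0.0, -0.044], [-0.0, 0.252, -0.968, 0.456], [0.0, 0.0, 0.0, 1.0]]
(560, 707, 3)
```

View pics/w0.png

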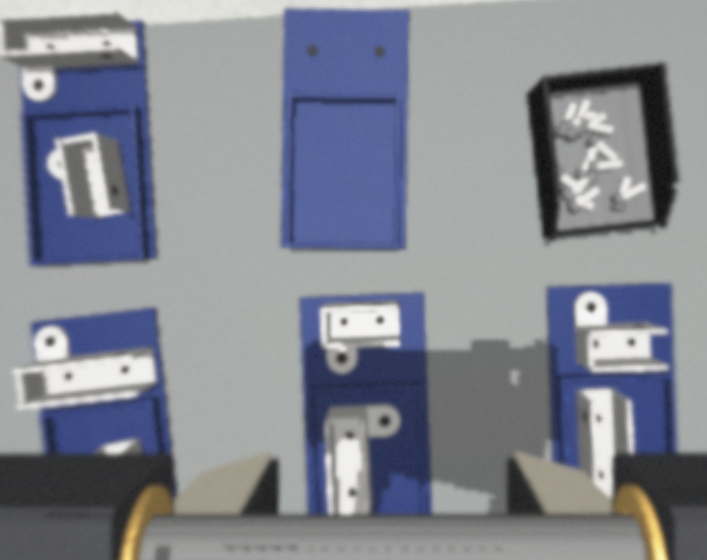

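>>> step_arm(increments=[{"delta_pos":[2,-4,2.5],"dr":[0,0,-2],"fingers":-0.3},{"delta_pos":[4.5,-8.6,6],"dr":[0,0,-5],"fingers":-0.3},{"delta_pos":[7,-13.5,9.5],"dr":[0,0,-8],"fingers":-0.3},{"delta_pos":[9.5,-18.2,12.5],"dr":[0,0,-10.5],"fingers":-0.3},{"delta_pos":[11.2,-21.5,14.9],"dr":[0,0,-12],"fingers":-0.3}])

```text
time: 2.02
tool_pos: [0.6554, 0.171, 0.1484]
tool_rot: [-3.141, 0.002, 0.212]
contact_force: [-0.4, 0.6, 0.1]
opening: 0.0598
grip_force: 0.0
```

Run:
```python
from h import *
go((.656,.171,.019,12))
p=viewer.camera_params("wrist"); im=viewer.read_camera("wrist")[:,:,::-1]; K,T=p["K"],p["T"]
def rect(z,x0,x1,y0,y1,s):
    gx,gy=np.meshgrid(np.arange(x1,x0,-s),np.arange(y1,y0,-s),indexing="ij")
    c=(np.stack([gx,gy,np.full_like(gx,z)],-1)-T[:3,3])@T[:3,:3]
    th=np.arctan2(np.hypot(c[...,0],c[...,1]),c[...,2]); ph=np.arctan2(c[...,1],c[...,0])
    return cv2.remap(im.copy(),(K[0,2]+K[0,0]*th*np.cos(ph)).astype(np.float32),(K[1,2]+K[1,1]*th*np.sin(ph)).astype(np.float32),1)
cv2.imwrite("pics/w1.png",rect(.038,.58,.75,.09,.28,.0004))
```

```text
t 2.02 pos [0.6554 0.171  0.1484] rot [-1.7999e+02  1.2000e-01  1.2140e+01] F [-0.4  0.6  0.1] open 0.0598
(0.656, 0.171, 0.019, 12) dp [0.09, 0.01, 12.94] dr [-0.0, 0.1, 0.1]
```

View pics/w1.png

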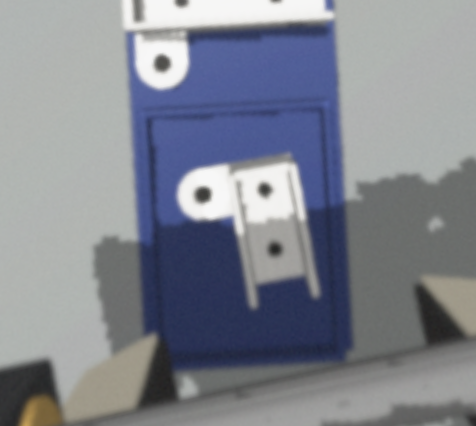

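The view is rectified at the rim height. The loose bracket's rims run (230,165)–(318,298), with the closed end and tab at upper left, so it is short_left. Its centre is (0.6575, 0.170) and its yaw 9°. I'll grip it.

>>> step_arm(increments=[{"delta_pos":[0.1,0.1,4],"dr":[0,0,1.5],"fingers":-0.3},{"delta_pos":[0.2,0.1,8],"dr":[0,0,3],"fingers":-0.3},{"delta_pos":[0.2,0.1,11],"dr":[0,0,3],"fingers":-0.3},{"delta_pos":[0.2,0.1,12.9],"dr":[0,0,3],"fingers":-0.3},{"delta_pos":[0.2,0.1,12.9],"dr":[0,0,3],"fingers":0.3}])

```text
time: 2.7
tool_pos: [0.6566, 0.168, 0.0203]
tool_rot: [3.142, 0.003, 0.157]
contact_force: [-0.8, 0.3, 0.3]
opening: 0.0538
grip_force: 0.0
```

>>> step_arm(increments=[{"delta_pos":[0,0,0],"dr":[0,0,0],"fingers":0.7},{"delta_pos":[0,0,0],"dr":[0,0,0],"fingers":0.8},{"delta_pos":[0,0,0],"dr":[0,0,0],"fingers":0.8},{"delta_pos":[0,0,-1],"dr":[0,0,0],"fingers":0.8},{"delta_pos":[0,0,-3],"dr":[0,0,0],"fingers":0.8}], newtons=25)

```text
time: 3.32
tool_pos: [0.6569, 0.1682, 0.0519]
tool_rot: [3.141, 0.002, 0.157]
contact_force: [-0.6, -0.4, -1.3]
opening: 0.0276
grip_force: 25.0
```

>>> step_arm(increments=[{"delta_pos":[-0.2,1.5,-3],"dr":[0,0,2],"fingers":0.8},{"delta_pos":[-0.9,6.5,-4],"dr":[0,0,5],"fingers":0.8},{"delta_pos":[-1.7,12.3,-4],"dr":[0,0,8],"fingers":0.8},{"delta_pos":[-2.4,17.5,-3],"dr":[0,0,10],"fingers":0.8},{"delta_pos":[-2.6,18.7,0],"dr":[0,0,10],"fingers":0.8}])

```text
time: 3.95
tool_pos: [0.6631, -0.0247, 0.0549]
tool_rot: [3.14, -0.006, -0.022]
contact_force: [0.5, 0.5, -2.5]
opening: 0.028
grip_force: 25.0
```

```bash
cat >> h.py <<'E'
def rect(f,z,x0,x1,y0,y1,s):
    p=viewer.camera_params("wrist"); im=viewer.read_camera("wrist")[:,:,::-1].copy(); K,T=p["K"],p["T"]
    gx,gy=np.meshgrid(np.arange(x1,x0,-s),np.arange(y1,y0,-s),indexing="ij")
    c=(np.stack([gx,gy,np.full_like(gx,z)],-1)-T[:3,3])@T[:3,:3]
    th=np.arctan2(np.hypot(c[...,0],c[...,1]),c[...,2]); ph=np.arctan2(c[...,1],c[...,0])
    o=cv2.remap(im,(K[0,2]+K[0,0]*th*np.cos(ph)).astype(np.float32),(K[1,2]+K[1,1]*th*np.sin(ph)).astype(np.float32),1)
    cv2.imwrite("pics/"+f,o)
E
python3 -c "
from h import *
go((.661,-.021,.0205,-1))"
```

```text
t 3.95 pos [ 0.6631 -0.0247  0.0549] rot [179.9   -0.37  -1.24] F [ 0.5  0.5 -2.5] open 0.028
(0.661, -0.021, 0.0205, -1) dp [-0.24, -0.37, 3.44] dr [0.1, -0.4, -0.2]
```

>>> step_arm(increments=[{"delta_pos":[0,0,0.8],"dr":[0,0,0],"fingers":0.8},{"delta_pos":[0,0,1.8],"dr":[0,0,0],"fingers":0.8},{"delta_pos":[0,0,2.6],"dr":[0,0,0],"fingers":0.8},{"delta_pos":[0,0,3.0],"dr":[0,0,0],"fingers":0.8},{"delta_pos":[0,0,3.05],"dr":[0,0,0],"fingers":0.8}])

```text
time: 4.58
tool_pos: [0.6612, -0.0193, 0.023]
tool_rot: [-3.141, -0.001, -0.016]
contact_force: [-5.9, 2.0, 11.3]
opening: 0.0275
grip_force: 25.0
```

>>> step_arm(increments=[{"delta_pos":[0,0,0],"dr":[0,0,0],"fingers":0.2},{"delta_pos":[0,0,0],"dr":[0,0,0],"fingers":-0.2},{"delta_pos":[0,0,0],"dr":[0,0,0],"fingers":-0.2},{"delta_pos":[0,0,-2],"dr":[0,0,0],"fingers":-0.2},{"delta_pos":[0,0,-6],"dr":[0,0,0],"fingers":-0.2}])

```text
time: 5.2
tool_pos: [0.6598, -0.0203, 0.0797]
tool_rot: [-3.141, 0.005, -0.017]
contact_force: [0.5, 1.0, 0.5]
opening: 0.0552
grip_force: 0.0
```

```bash
python3 -c "
from h import *
go((.456,-.196,.17,8))"
```

```text
t 5.2 pos [ 0.6598 -0.0203  0.0797] rot [-179.97    0.26   -0.99] F [0.5 1.  0.5] open 0.0552
(0.456, -0.196, 0.17, 8) dp [-20.11, 17.92, -8.94] dr [-0.0, 0.3, -9.0]
```

>>> step_arm(increments=[{"delta_pos":[-3,2.5,-4],"dr":[0,0,0],"fingers":-0.3},{"delta_pos":[-7,6,-7],"dr":[0,0,0],"fingers":-0.3},{"delta_pos":[-11.5,10,-9],"dr":[0,0,0],"fingers":-0.3},{"delta_pos":[-16,14,-9],"dr":[0,0,0],"fingers":-0.3},{"delta_pos":[-20,17.8,-9],"dr":[0,0,0],"fingers":-0.3}])

```text
time: 5.82
tool_pos: [0.4566, -0.1961, 0.1717]
tool_rot: [3.141, -0.001, -0.017]
contact_force: [-0.0, -0.6, 0.9]
opening: 0.0595
grip_force: 0.0
```

```bash
python3 -c "
from h import *
go((.456,-.196,.022,0))
rect('w2.png',.038,.38,.57,-.29,-.10,.0004)"
```

```text
t 5.83 pos [ 0.4566 -0.1961  0.1717] rot [ 1.7995e+02 -6.0000e-02 -9.9000e-01] F [-0.  -0.6  0.9] open 0.0595
(0.456, -0.196, 0.022, 0) dp [-0.08, -0.02, 14.97] dr [0.1, -0.1, -1.0]
```

View pics/w2.png

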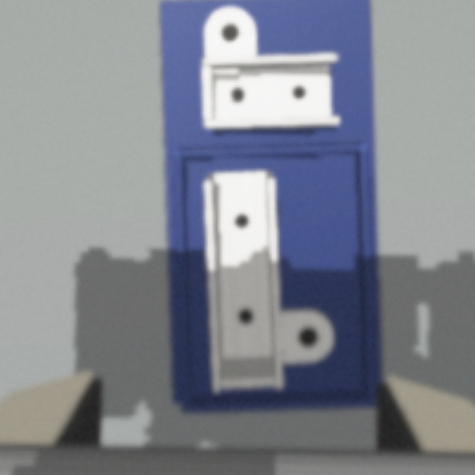

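Long bracket with its closed end and tab at the bottom right (308,337), so it is long_left. The sample above is short_right. The rim centre is (244,282), i.e. (0.457, -0.1975), yaw 2°.

>>> step_arm(increments=[{"delta_pos":[0,0.1,4.5],"dr":[0,0,-1.5],"fingers":-0.3},{"delta_pos":[0,0.1,9],"dr":[0,0,-3],"fingers":-0.3},{"delta_pos":[0,0.1,12.8],"dr":[0,0,-3],"fingers":-0.3},{"delta_pos":[0,0.1,15],"dr":[0,0,-3],"fingers":-0.3},{"delta_pos":[0,0.1,15],"dr":[0,0,-3],"fingers":0.3}])

```text
time: 6.5
tool_pos: [0.4571, -0.1954, 0.0199]
tool_rot: [-3.14, 0.003, 0.035]
contact_force: [-0.2, -0.6, -0.8]
opening: 0.0537
grip_force: 0.0
```

>>> step_arm(increments=[{"delta_pos":[0,0,0],"dr":[0,0,0],"fingers":0.7},{"delta_pos":[0,0,0],"dr":[0,0,0],"fingers":0.8},{"delta_pos":[0,0,0],"dr":[0,0,0],"fingers":0.8},{"delta_pos":[0,0,-1],"dr":[0,0,0],"fingers":0.8},{"delta_pos":[0,0,-5],"dr":[0,0,0],"fingers":0.8}], newtons=30)

```text
time: 7.12
tool_pos: [0.4566, -0.1951, 0.0706]
tool_rot: [-3.139, 0.004, 0.035]
contact_force: [0.6, 0.1, -0.9]
opening: 0.028
grip_force: 30.0
```

```bash
python3 -c "
from h import *
go((.65,.194,.12,3))"
```

```text
t 7.12 pos [ 0.4566 -0.1951  0.0706] rot [-179.85    0.23    2.  ] F [ 0.6  0.1 -0.9] open 0.028
(0.65, 0.194, 0.12, 3) dp [20.66, -38.22, -4.92] dr [-0.2, 0.2, -1.0]
```

>>> step_arm(increments=[{"delta_pos":[1.5,-2.5,-2.5],"dr":[0,0,0],"fingers":0.8},{"delta_pos":[4,-7.4,-4],"dr":[0,0,0],"fingers":0.8},{"delta_pos":[6.6,-12.3,-4],"dr":[0,0,0],"fingers":0.8},{"delta_pos":[9.2,-17.2,-4],"dr":[0,0,0],"fingers":0.8},{"delta_pos":[12,-22.2,-4],"dr":[0,0,0],"fingers":0.8}])

```text
time: 7.75
tool_pos: [0.5707, 0.0318, 0.112]
tool_rot: [3.141, -0.0, 0.035]
contact_force: [-0.0, -1.1, -1.4]
opening: 0.0274
grip_force: 30.0
```

>>> step_arm(increments=[{"delta_pos":[2.6,-4.9,0],"dr":[0,0,-1],"fingers":0.8},{"delta_pos":[5,-9.3,0],"dr":[0,0,-1],"fingers":0.8},{"delta_pos":[7,-13,0],"dr":[0,0,-1],"fingers":0.8},{"delta_pos":[8.4,-15.6,1],"dr":[0,0,-1],"fingers":0.8},{"delta_pos":[8.7,-16.1,3],"dr":[0,0,-1],"fingers":0.8}])

```text
time: 8.38
tool_pos: [0.6522, 0.196, 0.0816]
tool_rot: [-3.141, -0.002, 0.055]
contact_force: [0.0, -1.6, -1.8]
opening: 0.0279
grip_force: 30.0
```

>>> step_arm(increments=[{"delta_pos":[0,0,1],"dr":[0,0,0],"fingers":0.8},{"delta_pos":[0,0,2],"dr":[0,0,0],"fingers":0.8},{"delta_pos":[0,0,2.5],"dr":[0,0,0],"fingers":0.8},{"delta_pos":[0,0,2.5],"dr":[0,0,0],"fingers":0.8},{"delta_pos":[0,0,2.5],"dr":[0,0,0],"fingers":0.8}])

```text
time: 9.0
tool_pos: [0.6519, 0.1939, 0.0568]
tool_rot: [-3.142, -0.001, 0.052]
contact_force: [-0.3, 0.2, -1.2]
opening: 0.0281
grip_force: 30.0
```

```bash
python3 -c "
from h import *
go((.65,.194,.022,3))
rect('w3.png',.015,.58,.75,.08,.28,.0004)"
```

```text
t 9.0 pos [0.6519 0.1939 0.0568] rot [-1.80e+02 -6.00e-02  2.99e+00] F [-0.3  0.2 -1.2] open 0.0281
(0.65, 0.194, 0.022, 3) dp [-0.19, -0.02, 3.48] dr [-0.0, -0.1, -0.0]
```

View pics/w3.png

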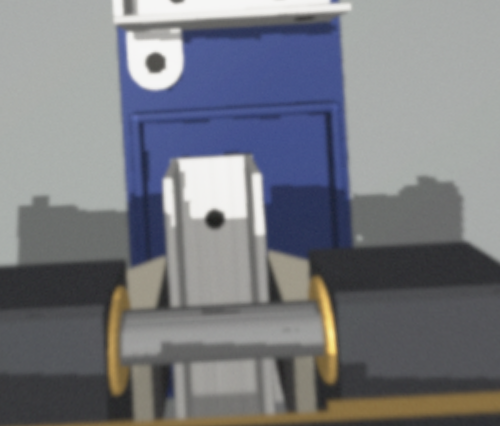

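The bracket hangs along tray A with its open end up. The inner walls show at columns 140 and 333 and row 112, which matches the measured tray pose, so I'll set it down.

>>> step_arm(increments=[{"delta_pos":[-0.2,0,1],"dr":[0,0,0],"fingers":0.8},{"delta_pos":[-0.2,0,2.2],"dr":[0,0,0],"fingers":0.8},{"delta_pos":[-0.2,0,3.1],"dr":[0,0,0],"fingers":0.8},{"delta_pos":[-0.2,0,3.5],"dr":[0,0,0],"fingers":0.8},{"delta_pos":[-0.2,0,3.5],"dr":[0,0,0],"fingers":0.8}])

```text
time: 9.68
tool_pos: [0.6489, 0.1939, 0.0222]
tool_rot: [3.141, 0.001, 0.053]
contact_force: [-4.5, -1.3, 8.6]
opening: 0.0274
grip_force: 30.0
```

>>> step_arm(increments=[{"delta_pos":[0,0,0],"dr":[0,0,0],"fingers":0.2},{"delta_pos":[0,0,0],"dr":[0,0,0],"fingers":-0.2},{"delta_pos":[0,0,0],"dr":[0,0,0],"fingers":-0.2},{"delta_pos":[0,0,-2],"dr":[0,0,0],"fingers":-0.2},{"delta_pos":[0,0,-7],"dr":[0,0,0],"fingers":-0.2}])

```text
time: 10.3
tool_pos: [0.6481, 0.1936, 0.0904]
tool_rot: [3.141, 0.005, 0.052]
contact_force: [0.2, 0.6, -0.6]
opening: 0.055
grip_force: 0.0
```

```bash
python3 -c "
from h import *
go((.43,.155,.17,10))"
```

```text
t 10.3 pos [0.6481 0.1936 0.0904] rot [179.96   0.29   3.01] F [ 0.2  0.6 -0.6] open 0.055
(0.43, 0.155, 0.17, 10) dp [-22.02, 2.72, -7.85] dr [0.0, 0.3, -7.0]
```

>>> step_arm(increments=[{"delta_pos":[-3,0.4,-3],"dr":[0,0,-1],"fingers":-0.3},{"delta_pos":[-8,1,-6],"dr":[0,0,-3],"fingers":-0.3},{"delta_pos":[-13,1.6,-8],"dr":[0,0,-5],"fingers":-0.3},{"delta_pos":[-18,2.2,-8],"dr":[0,0,-7],"fingers":-0.3},{"delta_pos":[-22,2.7,-8],"dr":[0,0,-7],"fingers":-0.3}])

```text
time: 10.92
tool_pos: [0.4298, 0.1553, 0.173]
tool_rot: [3.142, -0.003, 0.175]
contact_force: [0.3, 0.4, -0.2]
opening: 0.0598
grip_force: 0.0
```

```bash
python3 -c "
from h import *
go((.43,.155,.022,10))
rect('w4.png',.038,.36,.72,.05,.26,.0006)"
```

```text
t 10.93 pos [0.4298 0.1553 0.173 ] rot [ 1.800e+02 -1.600e-01  1.004e+01] F [ 0.3  0.4 -0.2] open 0.0598
(0.43, 0.155, 0.022, 10) dp [-0.03, 0.03, 15.1] dr [0.0, -0.2, 0.0]
```

View pics/w4.png

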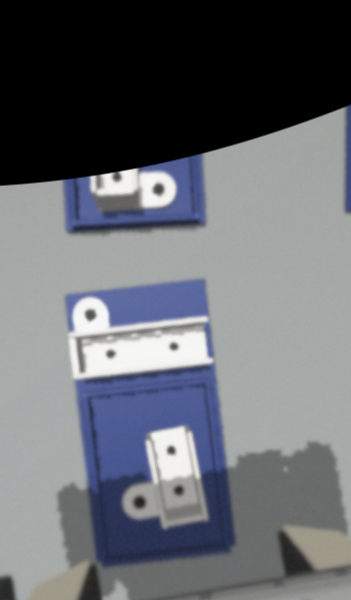

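Tray B: the short bracket's closed end is at the bottom and its tab at left (140,502), so it is short_right. The rim centre is (176,477), i.e. (0.434, 0.154), yaw about 11.5°. The sample is long_right.

>>> step_arm(increments=[{"delta_pos":[0.2,0.1,4.5],"dr":[0,0,-1.5],"fingers":-0.3},{"delta_pos":[0.4,0.2,9],"dr":[0,0,-1.5],"fingers":-0.3},{"delta_pos":[0.4,0.2,12.8],"dr":[0,0,-1.5],"fingers":-0.3},{"delta_pos":[0.4,0.2,15],"dr":[0,0,-1.5],"fingers":-0.3},{"delta_pos":[0.4,0.2,15],"dr":[0,0,-1.5],"fingers":0.3}])

```text
time: 11.6
tool_pos: [0.4353, 0.1541, 0.0209]
tool_rot: [3.142, 0.002, 0.201]
contact_force: [-0.4, 0.2, -0.6]
opening: 0.0537
grip_force: 0.0
```

>>> step_arm(increments=[{"delta_pos":[0,0,0],"dr":[0,0,0],"fingers":0.7},{"delta_pos":[0,0,0],"dr":[0,0,0],"fingers":0.8},{"delta_pos":[0,0,0],"dr":[0,0,0],"fingers":0.8},{"delta_pos":[0,0,-1],"dr":[0,0,0],"fingers":0.8},{"delta_pos":[0,0,-5],"dr":[0,0,0],"fingers":0.8}], newtons=25)

```text
time: 12.22
tool_pos: [0.434, 0.1538, 0.0708]
tool_rot: [3.142, 0.005, 0.201]
contact_force: [1.8, 0.4, -0.8]
opening: 0.0275
grip_force: 25.0
```

```bash
python3 -c "
from h import *
go((.456,-.224,.12,2))"
```

```text
t 12.22 pos [0.434  0.1538 0.0708] rot [180.     0.27  11.51] F [ 1.8  0.4 -0.8] open 0.0275
(0.456, -0.224, 0.12, 2) dp [-5.4, 37.46, -4.9] dr [0.0, 0.3, 9.5]
```

>>> step_arm(increments=[{"delta_pos":[-0.4,2.5,-2.5],"dr":[0,0,0],"fingers":0.8},{"delta_pos":[-1.1,7.5,-4],"dr":[0,0,0],"fingers":0.8},{"delta_pos":[-1.8,12.7,-4],"dr":[0,0,0],"fingers":0.8},{"delta_pos":[-2.6,18,-4],"dr":[0,0,0],"fingers":0.8},{"delta_pos":[-3.3,23,-4],"dr":[0,0,0],"fingers":0.8}])

```text
time: 12.85
tool_pos: [0.4489, -0.0795, 0.112]
tool_rot: [3.141, -0.001, 0.201]
contact_force: [1.2, 0.7, -1.1]
opening: 0.0275
grip_force: 25.0
```

>>> step_arm(increments=[{"delta_pos":[-0.7,5,0],"dr":[0,0,3],"fingers":0.8},{"delta_pos":[-1.3,9,0],"dr":[0,0,6],"fingers":0.8},{"delta_pos":[-1.8,12.3,0],"dr":[0,0,9.5],"fingers":0.8},{"delta_pos":[-2.1,14.2,1],"dr":[0,0,9.5],"fingers":0.8},{"delta_pos":[-2.1,14.5,3],"dr":[0,0,9.5],"fingers":0.8}])

```text
time: 13.48
tool_pos: [0.4577, -0.2252, 0.0812]
tool_rot: [3.141, -0.001, 0.035]
contact_force: [0.3, 1.0, -1.7]
opening: 0.0277
grip_force: 25.0
```

>>> step_arm(increments=[{"delta_pos":[0,0,1],"dr":[0,0,0],"fingers":0.8},{"delta_pos":[0,0,2],"dr":[0,0,0],"fingers":0.8},{"delta_pos":[0,0,2.5],"dr":[0,0,0],"fingers":0.8},{"delta_pos":[0,0,2.5],"dr":[0,0,0],"fingers":0.8},{"delta_pos":[0,0,2.5],"dr":[0,0,0],"fingers":0.8}])

```text
time: 14.1
tool_pos: [0.4578, -0.2241, 0.0566]
tool_rot: [3.141, -0.001, 0.035]
contact_force: [0.7, -0.7, -0.7]
opening: 0.028
grip_force: 25.0
```

```bash
python3 -c "
from h import *
go((.4564,-.224,.0215,2))"
```

```text
t 14.1 pos [ 0.4578 -0.2241  0.0566] rot [ 1.7997e+02 -4.0000e-02  2.0300e+00] F [ 0.7 -0.7 -0.7] open 0.028
(0.4564, -0.224, 0.0215, 2) dp [-0.14, -0.02, 3.51] dr [0.0, -0.0, 0.0]
```

>>> step_arm(increments=[{"delta_pos":[-0.1,0,1],"dr":[0,0,0],"fingers":0.8},{"delta_pos":[-0.1,0,2.2],"dr":[0,0,0],"fingers":0.8},{"delta_pos":[-0.1,0,3.1],"dr":[0,0,0],"fingers":0.8},{"delta_pos":[-0.1,0,3.5],"dr":[0,0,0],"fingers":0.8},{"delta_pos":[-0.1,0,3.5],"dr":[0,0,0],"fingers":0.8}])

```text
time: 14.72
tool_pos: [0.456, -0.2238, 0.022]
tool_rot: [-3.141, 0.001, 0.035]
contact_force: [-5.0, 3.1, 13.4]
opening: 0.0278
grip_force: 25.0
```

>>> step_arm(increments=[{"delta_pos":[0,0,0],"dr":[0,0,0],"fingers":0.2},{"delta_pos":[0,0,0],"dr":[0,0,0],"fingers":-0.2},{"delta_pos":[0,0,0],"dr":[0,0,0],"fingers":-0.2},{"delta_pos":[0,0,-2],"dr":[0,0,0],"fingers":-0.2},{"delta_pos":[0,0,-7],"dr":[0,0,0],"fingers":-0.2}])

```text
time: 15.35
tool_pos: [0.455, -0.2232, 0.0899]
tool_rot: [-3.138, 0.005, 0.035]
contact_force: [0.6, -0.5, 0.1]
opening: 0.0551
grip_force: 0.0
```

```bash
python3 -c "
from h import *
go((.446,-.013,.17,1))"
```

```text
t 15.35 pos [ 0.455  -0.2232  0.0899] rot [-179.81    0.26    2.  ] F [ 0.6 -0.5  0.1] open 0.0551
(0.446, -0.013, 0.17, 1) dp [-0.21, -21.07, -7.94] dr [-0.2, 0.3, 1.0]
```

>>> step_arm(increments=[{"delta_pos":[0,-2.5,-3],"dr":[0,0,0],"fingers":-0.3},{"delta_pos":[-0.1,-7,-6],"dr":[0,0,0],"fingers":-0.3},{"delta_pos":[-0.2,-12,-8],"dr":[0,0,0],"fingers":-0.3},{"delta_pos":[-0.2,-17,-8],"dr":[0,0,0],"fingers":-0.3},{"delta_pos":[-0.2,-21,-8],"dr":[0,0,0],"fingers":-0.3}])

```text
time: 15.98
tool_pos: [0.4468, -0.0126, 0.1715]
tool_rot: [3.141, -0.001, 0.036]
contact_force: [0.4, -0.7, -0.3]
opening: 0.0597
grip_force: 0.0
```

```bash
python3 -c "
from h import *
go((.446,-.013,.0215,1))
rect('w5.png',.038,.36,.70,-.28,.1,.0006)"
```

```text
t 15.97 pos [ 0.4468 -0.0126  0.1715] rot [ 1.7999e+02 -4.0000e-02  2.0400e+00] F [ 0.4 -0.7 -0.3] open 0.0597
(0.446, -0.013, 0.0215, 1) dp [-0.1, 0.04, 15.0] dr [0.0, -0.0, 1.0]
```

View pics/w5.png

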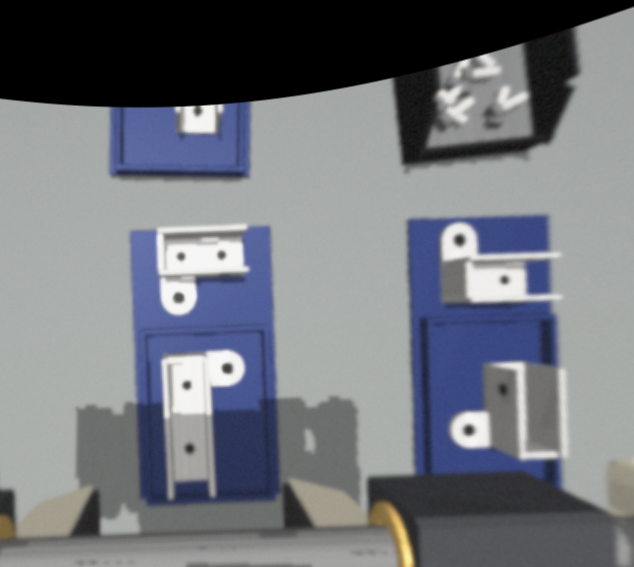

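Tray C: the long bracket's closed end is at the top and its tab at right (228,368), so it is long_right. The rim centre is (189,426), i.e. (0.444, -0.0134), yaw 2.4°. In tray D, short_right lies inside the walls.

>>> step_arm(increments=[{"delta_pos":[-0.1,0,4.5],"dr":[0,0,0],"fingers":-0.3},{"delta_pos":[-0.3,0,9],"dr":[0,0,0],"fingers":-0.3},{"delta_pos":[-0.3,0,12.8],"dr":[0,0,0],"fingers":-0.3},{"delta_pos":[-0.3,0,15],"dr":[0,0,0],"fingers":-0.3},{"delta_pos":[-0.3,0,15],"dr":[0,0,0],"fingers":0.3}])

```text
time: 16.65
tool_pos: [0.4433, -0.0144, 0.0201]
tool_rot: [-3.141, 0.003, 0.035]
contact_force: [-0.3, -0.1, 0.4]
opening: 0.0534
grip_force: 0.0
```

>>> step_arm(increments=[{"delta_pos":[0,0,0],"dr":[0,0,0],"fingers":0.7},{"delta_pos":[0,0,0],"dr":[0,0,0],"fingers":0.8},{"delta_pos":[0,0,0],"dr":[0,0,0],"fingers":0.8},{"delta_pos":[0,0,-1],"dr":[0,0,0],"fingers":0.8},{"delta_pos":[0,0,-5],"dr":[0,0,0],"fingers":0.8}], newtons=30)

```text
time: 17.27
tool_pos: [0.4424, -0.0141, 0.0708]
tool_rot: [-3.141, 0.005, 0.035]
contact_force: [-0.1, 0.4, -1.8]
opening: 0.0274
grip_force: 30.0
```

```bash
python3 -c "
from h import *
go((.4306,.177,.08,6.8))"
```

```text
t 17.27 pos [ 0.4424 -0.0141  0.0708] rot [-179.94    0.27    2.01] F [-0.1  0.4 -1.8] open 0.0274
(0.4306, 0.177, 0.08, 6.8) dp [-0.52, -19.14, -0.9] dr [-0.1, 0.3, -4.8]
```

>>> step_arm(increments=[{"delta_pos":[-0.1,-2.5,-2.5],"dr":[0,0,-1],"fingers":0.8},{"delta_pos":[-0.2,-7.4,-3],"dr":[0,0,-3],"fingers":0.8},{"delta_pos":[-0.4,-12.5,-3],"dr":[0,0,-4.8],"fingers":0.8},{"delta_pos":[-0.5,-17,-2],"dr":[0,0,-4.8],"fingers":0.8},{"delta_pos":[-0.6,-19.1,-1],"dr":[0,0,-4.8],"fingers":0.8}])

```text
time: 17.9
tool_pos: [0.4309, 0.1783, 0.0816]
tool_rot: [-3.141, -0.001, 0.121]
contact_force: [0.6, -0.1, -2.9]
opening: 0.0278
grip_force: 30.0
```

>>> step_arm(increments=[{"delta_pos":[0,0,1],"dr":[0,0,0],"fingers":0.8},{"delta_pos":[0,0,2],"dr":[0,0,0],"fingers":0.8},{"delta_pos":[0,0,2.5],"dr":[0,0,0],"fingers":0.8},{"delta_pos":[0,0,2.5],"dr":[0,0,0],"fingers":0.8},{"delta_pos":[0,0,2.5],"dr":[0,0,0],"fingers":0.8}])

```text
time: 18.52
tool_pos: [0.4317, 0.1759, 0.0564]
tool_rot: [3.142, -0.0, 0.118]
contact_force: [-0.7, 0.6, -2.4]
opening: 0.0275
grip_force: 30.0
```

```bash
python3 -c "
from h import *
go((.4295,.177,.0215,6.8))"
```

```text
t 18.52 pos [0.4317 0.1759 0.0564] rot [ 1.80e+02 -3.00e-02  6.76e+00] F [-0.7  0.6 -2.4] open 0.0275
(0.4295, 0.177, 0.0215, 6.8) dp [-0.21, -0.13, 3.49] dr [0.0, -0.0, -0.0]
```

>>> step_arm(increments=[{"delta_pos":[-0.2,-0.1,1],"dr":[0,0,0],"fingers":0.8},{"delta_pos":[-0.2,-0.1,2.2],"dr":[0,0,0],"fingers":0.8},{"delta_pos":[-0.2,-0.1,3.1],"dr":[0,0,0],"fingers":0.8},{"delta_pos":[-0.2,-0.1,3.5],"dr":[0,0,0],"fingers":0.8},{"delta_pos":[-0.2,-0.1,3.5],"dr":[0,0,0],"fingers":0.8}])

```text
time: 19.15
tool_pos: [0.4287, 0.1769, 0.0218]
tool_rot: [3.141, 0.001, 0.119]
contact_force: [-4.8, -2.9, 11.9]
opening: 0.0277
grip_force: 30.0
```

>>> step_arm(increments=[{"delta_pos":[0,0,0],"dr":[0,0,0],"fingers":0.2},{"delta_pos":[0,0,0],"dr":[0,0,0],"fingers":-0.2},{"delta_pos":[0,0,0],"dr":[0,0,0],"fingers":-0.2},{"delta_pos":[0,0,-2],"dr":[0,0,0],"fingers":-0.2},{"delta_pos":[0,0,-7],"dr":[0,0,0],"fingers":-0.2}])

```text
time: 19.77
tool_pos: [0.4278, 0.1766, 0.0902]
tool_rot: [3.141, 0.005, 0.119]
contact_force: [1.0, -0.7, -0.6]
opening: 0.0552
grip_force: 0.0
```

```bash
python3 -c "
from h import *
go((.66,-.02,.171,-1))"
```

```text
t 19.77 pos [0.4278 0.1766 0.0902] rot [179.96   0.3    6.8 ] F [ 1.  -0.7 -0.6] open 0.0552
(0.66, -0.02, 0.171, -1) dp [20.68, 22.28, -8.17] dr [0.1, 0.3, 7.8]
```

>>> step_arm(increments=[{"delta_pos":[2,2,-4],"dr":[0,0,0],"fingers":-0.3},{"delta_pos":[5.5,6,-7],"dr":[0,0,0],"fingers":-0.3},{"delta_pos":[9.3,10,-8],"dr":[0,0,0],"fingers":-0.3},{"delta_pos":[13,14,-8],"dr":[0,0,0],"fingers":-0.3},{"delta_pos":[16,17.2,-8],"dr":[0,0,0],"fingers":-0.3}])

```text
time: 20.4
tool_pos: [0.6099, 0.0236, 0.1711]
tool_rot: [3.141, -0.0, 0.118]
contact_force: [-0.2, 0.8, 0.8]
opening: 0.0599
grip_force: 0.0
```

>>> step_arm(increments=[{"delta_pos":[3,3.5,0],"dr":[0,0,4],"fingers":-0.3},{"delta_pos":[4.7,5.1,0],"dr":[0,0,7.8],"fingers":-0.3},{"delta_pos":[4.7,5.1,0],"dr":[0,0,7.8],"fingers":-0.3},{"delta_pos":[4.7,5.1,0],"dr":[0,0,7.8],"fingers":-0.3},{"delta_pos":[4.7,5.1,0],"dr":[0,0,7.8],"fingers":-0.3}])

```text
time: 21.02
tool_pos: [0.6606, -0.0188, 0.1714]
tool_rot: [-3.141, 0.0, -0.016]
contact_force: [0.2, 0.5, -0.2]
opening: 0.0598
grip_force: 0.0
```

```bash
python3 -c "
from h import *
go((.66,-.02,.0215,-1))
rect('w6.png',.038,.57,.77,-.1,.25,.0006)"
```

```text
t 21.02 pos [ 0.6606 -0.0188  0.1714] rot [-1.7999e+02  1.0000e-02 -8.9000e-01] F [ 0.2  0.5 -0.2] open 0.0598
(0.66, -0.02, 0.0215, -1) dp [-0.05, 0.12, 14.99] dr [-0.0, 0.0, 0.1]
```

View pics/w6.png

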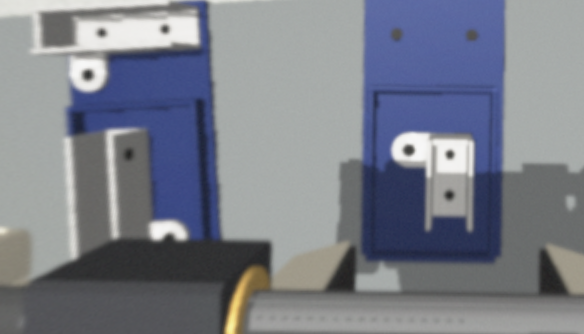

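short_left stands in the spare tray with its rim centre at (450,183), i.e. (0.660, -0.020), yaw -1°. long_left sits inside tray A.

>>> step_arm(increments=[{"delta_pos":[0,0.1,4.5],"dr":[0,0,0],"fingers":-0.3},{"delta_pos":[0,0.1,9],"dr":[0,0,0],"fingers":-0.3},{"delta_pos":[0,0.1,12.8],"dr":[0,0,0],"fingers":-0.3},{"delta_pos":[0,0.1,15],"dr":[0,0,0],"fingers":-0.3},{"delta_pos":[0,0.1,15],"dr":[0,0,0],"fingers":0.3}])

```text
time: 21.7
tool_pos: [0.6596, -0.021, 0.0193]
tool_rot: [3.141, 0.004, -0.016]
contact_force: [-0.6, -0.3, 0.8]
opening: 0.0537
grip_force: 0.0
```

>>> step_arm(increments=[{"delta_pos":[0,0,0],"dr":[0,0,0],"fingers":0.7},{"delta_pos":[0,0,0],"dr":[0,0,0],"fingers":0.8},{"delta_pos":[0,0,0],"dr":[0,0,0],"fingers":0.8},{"delta_pos":[0,0,-1],"dr":[0,0,0],"fingers":0.8},{"delta_pos":[0,0,-5],"dr":[0,0,0],"fingers":0.8}], newtons=25)

```text
time: 22.32
tool_pos: [0.6594, -0.0206, 0.0697]
tool_rot: [-3.141, 0.006, -0.017]
contact_force: [0.6, -0.1, -0.1]
opening: 0.0277
grip_force: 25.0
```

```bash
python3 -c "
from h import *
go((.447,-.039,.08,2.2))"
```

```text
t 22.32 pos [ 0.6594 -0.0206  0.0697] rot [-179.96    0.33   -0.99] F [ 0.6 -0.1 -0.1] open 0.0277
(0.447, -0.039, 0.08, 2.2) dp [-21.21, 2.21, -0.91] dr [-0.0, 0.3, -3.2]
```

>>> step_arm(increments=[{"delta_pos":[-2.5,0.3,-3],"dr":[0,0,-1],"fingers":0.8},{"delta_pos":[-7.5,0.8,-4],"dr":[0,0,-2],"fingers":0.8},{"delta_pos":[-12.7,1.3,-4],"dr":[0,0,-3.2],"fingers":0.8},{"delta_pos":[-18,1.9,-4],"dr":[0,0,-3.2],"fingers":0.8},{"delta_pos":[-21.2,2.2,-3],"dr":[0,0,-3.2],"fingers":0.8}])

```text
time: 22.95
tool_pos: [0.447, -0.0392, 0.1023]
tool_rot: [3.141, -0.001, 0.038]
contact_force: [0.4, -0.7, -0.8]
opening: 0.028
grip_force: 25.0
```

>>> step_arm(increments=[{"delta_pos":[0,0,1.5],"dr":[0,0,0],"fingers":0.8},{"delta_pos":[0,0,3],"dr":[0,0,0],"fingers":0.8},{"delta_pos":[0,0,4.5],"dr":[0,0,0],"fingers":0.8},{"delta_pos":[0,0,4.5],"dr":[0,0,0],"fingers":0.8},{"delta_pos":[0,0,4.5],"dr":[0,0,0],"fingers":0.8}])

```text
time: 23.58
tool_pos: [0.4493, -0.0393, 0.0569]
tool_rot: [3.141, -0.001, 0.039]
contact_force: [-0.4, -0.0, -1.5]
opening: 0.0277
grip_force: 25.0
```

```bash
python3 -c "
from h import *
go((.447,-.039,.021,2.2))"
```

```text
t 23.57 pos [ 0.4493 -0.0393  0.0569] rot [ 1.7998e+02 -6.0000e-02  2.2100e+00] F [-0.4 -0.  -1.5] open 0.0277
(0.447, -0.039, 0.021, 2.2) dp [-0.24, -0.04, 3.59] dr [0.0, -0.1, 0.0]
```

>>> step_arm(increments=[{"delta_pos":[-0.2,0,1],"dr":[0,0,0],"fingers":0.8},{"delta_pos":[-0.2,0,2.2],"dr":[0,0,0],"fingers":0.8},{"delta_pos":[-0.2,0,3.1],"dr":[0,0,0],"fingers":0.8},{"delta_pos":[-0.2,0,3.55],"dr":[0,0,0],"fingers":0.8},{"delta_pos":[-0.2,0,3.6],"dr":[0,0,0],"fingers":0.8}])

```text
time: 24.2
tool_pos: [0.4468, -0.0391, 0.0212]
tool_rot: [3.142, -0.0, 0.039]
contact_force: [-6.1, 1.5, 23.3]
opening: 0.0273
grip_force: 25.0
```

>>> step_arm(increments=[{"delta_pos":[0,0,0],"dr":[0,0,0],"fingers":0.2},{"delta_pos":[0,0,0],"dr":[0,0,0],"fingers":-0.2},{"delta_pos":[0,0,0],"dr":[0,0,0],"fingers":-0.2},{"delta_pos":[0,0,-2],"dr":[0,0,0],"fingers":-0.2},{"delta_pos":[0,0,-7],"dr":[0,0,0],"fingers":-0.2}])

```text
time: 24.82
tool_pos: [0.4454, -0.0389, 0.0892]
tool_rot: [-3.14, 0.005, 0.038]
contact_force: [0.4, -0.5, -0.1]
opening: 0.0549
grip_force: 0.0
```

>>> step_arm(increments=[{"delta_pos":[0,4,-4],"dr":[0,0,0],"fingers":-0.2},{"delta_pos":[-1,9,-8],"dr":[0,0,0],"fingers":-0.2},{"delta_pos":[-2,14,-11],"dr":[0,0,0],"fingers":-0.2},{"delta_pos":[-4,19,-12],"dr":[0,0,0],"fingers":-0.2},{"delta_pos":[-6,24,-12],"dr":[0,0,0],"fingers":-0.2}])

```text
time: 25.45
tool_pos: [0.3959, -0.2833, 0.2112]
tool_rot: [3.14, -0.002, 0.039]
contact_force: [0.5, 0.7, -0.4]
opening: 0.0553
grip_force: 0.0
```

>>> step_arm(increments=[{"delta_pos":[-3,4,0],"dr":[0,0,0],"fingers":-0.2},{"delta_pos":[-6,8,0],"dr":[0,0,0],"fingers":-0.2},{"delta_pos":[-9,12,0],"dr":[0,0,0],"fingers":-0.2},{"delta_pos":[-10,14,0],"dr":[0,0,0],"fingers":-0.2},{"delta_pos":[-10,14,0],"dr":[0,0,0],"fingers":-0.2}])

```text
time: 26.08
tool_pos: [0.3013, -0.4259, 0.2098]
tool_rot: [-3.141, -0.0, 0.036]
contact_force: [-0.1, 1.7, -0.1]
opening: 0.0552
grip_force: 0.0
```

Run:
```python
from h import *
im=viewer.read_camera("top")[92:222,130:290,::-1]; cv2.imwrite("pics/end.png",cv2.resize(im,(738,600),interpolation=cv2.INTER_CUBIC))
im=viewer.read_camera("scene")[120:290,200:480,::-1]; cv2.imwrite("pics/end2.png",cv2.resize(im,(800,486),interpolation=cv2.INTER_CUBIC))
go()
```

```text
t 26.18 pos [ 0.3022 -0.4242  0.2099] rot [-179.94   -0.      2.23] F [-0.1  0.4  0.4] open 0.055
```

View pics/end.png

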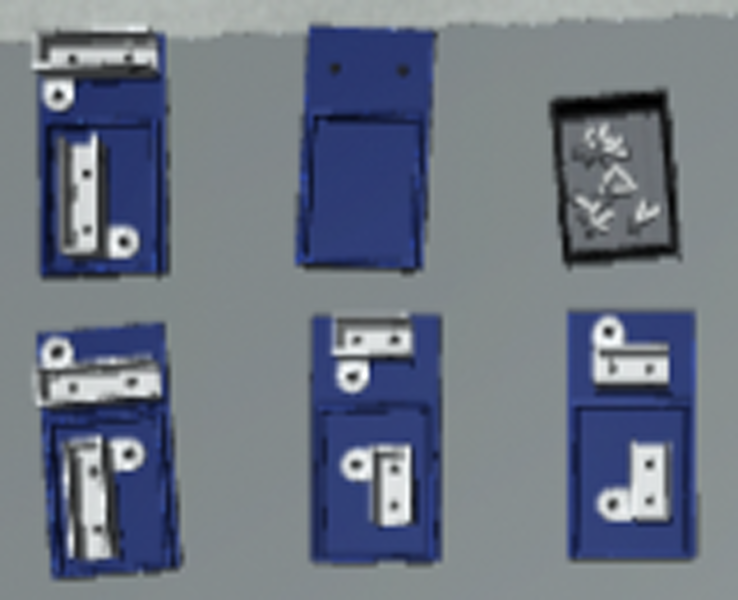

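View pics/end2.png

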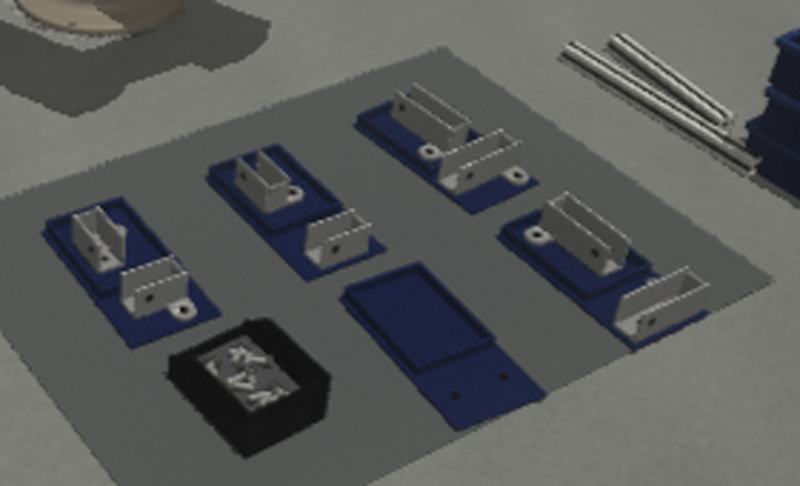

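All four brackets lie flat inside the trays with the matching samples. In the top view, long_left is at (85,195), long_right at (92,497), short_left at (385,485) and short_right at (645,482). The spare tray is empty and the bin hasn't moved, so I'll hand in.

```bash
python3 -c "
from cell import robot
print(robot.hand_in())"
```

```text
the job is handed in; nothing more can be done
None
```

I put all four brackets back in the trays with their matching samples and handed the job in after about 26 s; the last pictures show them flat inside the walls and the bolt bin where it was, but hand-in returned no verdict.

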